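Straightedge check of a bead-box lid before stacking

TASK

One of the two bead boxes in the wooden tray has a lid that has warped up in the middle, and a box stacked on it will not sit. Lay the aluminium rule lengthways along the middle of either lid and let go, press down the end of the rule nearer the robot and then its far end to feel whether it rocks, and lay the rule back flat on the bench outside the tray. Then stack the loose pearl box squarely on whichever lid is sound, with its four feet home in the lid's corner recesses; drop nothing and leave the pliers, chain spool and jar where they are.

Things in the scene. Friction and masses are not known exactly. Their poses are not given: they have to be found in the camera images.
- tray: Fixed pale wooden tray, 186 mm (x) by 190 mm (y), rim 18 mm high, floor 8 mm above the bench. Origin: centre of its underside; x points away from the robot (yaw within 0.3 rad), y left, z up. In it two fixed, closed bead boxes with teal lids and amber beads stand side by side, long side along x, centres 48 mm either side of the middle, lid rims 53 mm above the bench.
- lid_left (a point): Centre of the left (tray's +y) box's lid, at the height of its rim and flat ends; axes as the tray's. The lid is 156 mm (x) by 60 mm (y). In each corner is a square recess, 14 by 14 mm and 4 mm deep, centred 68 mm lengthways and 20 mm sideways of this point. The lid is flat, or bowed up along its length: 4 mm high near mid-length over the full width, falling to nothing 61 mm either way.
- lid_right (a point): The same point, axes and sizes for the right (tray's -y) box's lid. Just one of the two lids is bowed, left or right at random.
- rule: Loose bare aluminium straightedge, 0.11 kg: flat strip 150 (x) by 26 (y) by 3 mm, with a raised grip rib 10 mm wide along its whole middle line, 15 mm high over all; black graduations on one edge, red line on the other. Origin: centre of its flat underside; x lengthways, z up. Starts flat on the bench. On the flat lid it stays level when an end is pressed.
- rule_end_a (a point): Middle of the rule's underside at its -x end, 75 mm from its origin. On the bowed lid the rule see-saws: pressing one end down to the lid lifts the other 8 to 10 mm; let go, it rests on the crown, tipped with one end about 7 mm above the lid, or level 4 mm up. Pressed on the rib 60 mm from mid-length it stays on the lid.
- rule_end_b (a point): Middle of the rule's underside at its +x end, 75 mm from its origin.
- top_box: Loose closed bead box of the same make, teal lid, cream and gold beads: 156 (x) by 60 (y) by 45 mm high, 0.18 to 0.36 kg, straight rigid sides. Under each corner a round foot, 10 mm across, tapering, 5.5 mm high, 68 mm and 20 mm from the centre. Origin: centre, at the bottom of the feet; z up; either way round is the same. Home on the flat lid the origin is 4 mm below the lid point.
- pliers: Bystander: black-handled flat-nose pliers, 140 mm long, lying on the bench beyond the work.
- spool: Bystander: white flanged spool of gold chain, 60 mm diameter, 30 mm high, standing flat beyond the work.
- jar: Bystander: amber glass jar with a gold cap, 48 mm diameter, 55 mm high, standing on the bench to the left of the tray.
Things that resemble listed ones, but are neither listed nor needed, are in the scene too. Leave any pink look-alike of the top_box alone. Of the things that look like the rule, take the one that is farthest to the robot's left at the start.

How it is judged:
By the outcome, as a careful person would: the job done as asked, in the order asked, and still so for the second after the job is handed in, with the robot touching nothing.
It also fails if it takes over 67 s, if anything falls off the work surface, if the arm or the gripper's body presses on something with over 40 N, if the wrist force passes 120 N, or if a joint passes its speed limit or range.

ROBOT

A 6-joint arm with a two-finger parallel gripper is mounted at the origin on the work surface. World frame = base frame: x ahead of the robot, y to its left, z up, the work surface at z = 0. Lengths are in m, angles in rad, forces in N, time in s.
With the tool pointing down it reaches from about 0.275 to 1 m from the base axis. Payload 8.4 kg.
Tool frame: the origin (TCP) lies at the very end of the fingers, on their centre line; the grasp point (between the pads) lies 19 mm behind it; z points along the fingers, y is the line along which they close (so a half turn about z gives the same grasp; the last joint's range is limited). The gripper opens to 85 mm and grips with 20 to 120 N. Pads are 22 mm wide; open, the fingers measure 114 mm over their backs; the gripper's body (76 mm by 85 mm) begins 54 mm behind the grasp point. The pads swing forward as they close: fully open they stand 13 mm farther back than shut.
Start: joints at [1.148, 0.353, 1.633, -0, 1.155, -0.002], TCP at [0.255, 0.57, 0.231] pointing down, gripper open.
Joint ranges: [-2.63, 2.63], [-0.92, 2.1], [0.06, 2.66], [-1.3, 4.44], [0, 2.69], [-3.02, 3.02]. Speed limits (rad/s): [2.22, 2.22, 2.79, 3.14, 3.14, 3.14].

INTERFACE

Orientations are given as a unit quaternion [x, y, z, w].
In Python, from cell import * gives the robot as it stands. Calls block until the motion is done:
- move_to(position, orientation): joint-space move of the TCP to a pose.
- line_to(position, attitude=None, vel=0.15): straight line of the TCP; attitude=None keeps the orientation; vel is the mean speed in m/s.
- move_j(angles): joint-space move.
- gripper_to(opening, force=None): opening from 0.0 (shut) to 1.0 (fully open); force is the grip in N (None keeps the last); returns when the fingers have stopped.
- sleep(seconds).
- inverse_kinematics(position, orientation): joint angles nearest the present ones, or None.
- read_camera(name): name is "side" or "top"; returns the picture (384x512x3 uint8, red, green, blue); there is no depth.
- camera_model(name): a dict with "mtx" (3x3 intrinsics, pixels), "R" (3x3) and "t" (3): a world point X has camera coordinates R X + t. Camera axes: x right, y down, z forward; pixel columns grow to the right and rows downward; lengths in m; the calibration is good to about 2 mm. A picture is of the moment at which its call begins. camera_model takes no time and is no camera call.
A pose or a line that the arm cannot do raises PlanningError and nothing moves.
- hand_in(): hands the job in; it is judged then, once.
Readings, each from a call of its own:
- read_clock(): time.
- read_qpos(): joint angles.
- read_joint_velocities(): joint speeds.
- read_joint_efforts(): joint torques, N m.
- read_position(): TCP position.
- read_ee_rot(): TCP orientation.
- read_wrist_force(): force on the tool from outside, world axes, zero at the start.
- read_torque(): the same for the moment, N m.
- read_opening(): opening from 0.0 (shut) to 1.0 (fully open).
- read_finger_force(): force on a finger pad.
Only numpy, scipy, OpenCV 4.12 (cv2) and the standard library are available. Lean on these libraries where they do the work, as an engineer would, in place of code of your own. Each camera call takes 0.05 s, during which the arm holds its last target. There are 200 camera calls.

## Working session

There is one attempt and no reset: what is moved stays moved. The work goes in short steps, each a Python script; the robot and the scene stay as the last script left them, time stands still between calls to the robot, and variables do not carry over. Pictures are saved under pics/ and viewed, at most 10 in all, crops included, and the job is handed in when it is done.

```bash
mkdir -p pics; ls
python3 - <<'E'
from cell import *
import cv2,numpy as np
for n in("top","side"):
    im=read_camera(n); cv2.imwrite(f"pics/{n}0.png",cv2.resize(im[:,:,::-1],(800,600),interpolation=cv2.INTER_CUBIC)); np.save(f"pics/{n}0.npy",im)
    c=camera_model(n);R=np.array(c["R"]);print(n,np.round(c["mtx"],1).tolist(),(-R.T@c["t"]).round(3),R.round(3).tolist())
print(read_clock(),read_ee_rot(),read_wrist_force())
E
```

```text
pics
top [[455.8, 0.0, 258.4], [0.0, 455.8, 188.4], [0.0, 0.0, 1.0]] [ 0.273 -0.132  1.511] [[-0.03, -0.999, 0.014], [-0.982, 0.027, -0.185], [0.184, -0.019, -0.983]]
side [[474.7, 0.0, 265.6], [0.0, 474.7, 194.4], [0.0, 0.0, 1.0]] [-0.434 -1.337  0.958] [[0.776, -0.63, 0.01], [-0.305, -0.39, -0.869], [0.551, 0.671, -0.495]]
0.1 [ 2.08841032e-01  9.77949398e-01 -6.16203111e-04 -1.37199541e-04] [ 0.15829024  0.39681856 -0.12200541]
```

View pics/top0.png

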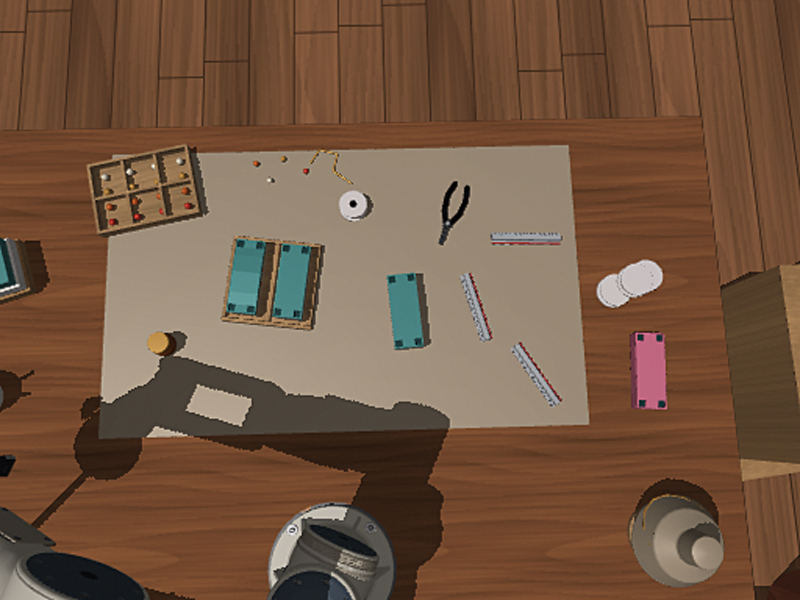

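View pics/side0.png

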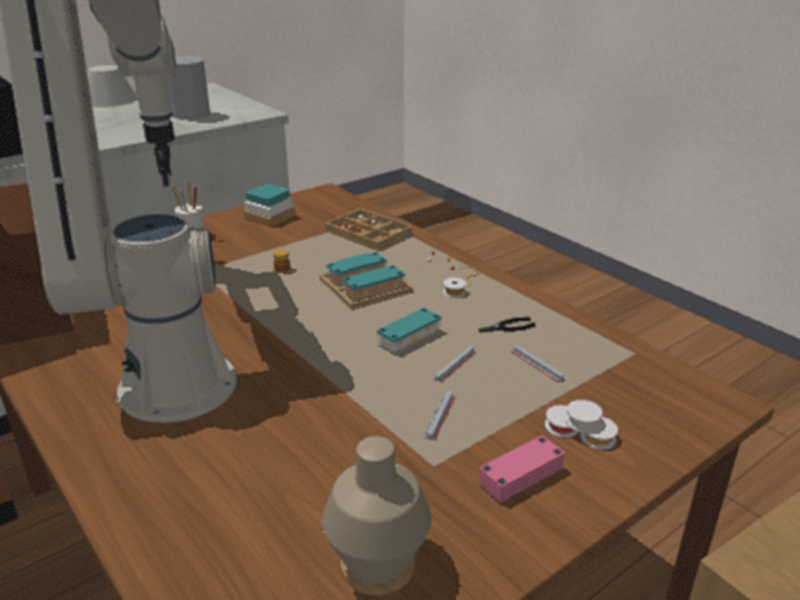

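The top view shows three rule-like strips at (526,239), (476,307) and (536,374) in the 800x600 picture. The farthest to the robot's left, which is image left, is (476,307). The pearl box is at (407,311), the tray at (272,283) and the jar at (160,342). I'll confirm these in an enlarged crop.

```bash
cat > h.py <<'E'
import numpy as np,cv2
from cell import *
def ray(n,u,v,z):
    c=camera_model(n);R=np.array(c["R"]);t=np.array(c["t"]);C=-R.T@t
    d=R.T@np.linalg.inv(c["mtx"])@np.array([u,v,1.]);return C+d*(z-C[2])/d[2]
def proj(n,X):
    c=camera_model(n);p=np.array(c["mtx"])@(np.array(c["R"])@np.array(X,float)+c["t"]);return p[:2]/p[2]
def down(yaw):
    # tool z down; tool y (closing line) at world angle yaw
    from scipy.spatial.transform import Rotation as Ro
    y=np.array([np.cos(yaw),np.sin(yaw),0]);z=np.array([0,0,-1.]);x=np.cross(y,z)
    return Ro.from_matrix(np.c_[x,y,z]).as_quat()
def crop(n,x0,x1,y0,y1,name,im=None):
    im=read_camera(n) if im is None else im
    s=min(800/(x1-x0),600/(y1-y0));o=cv2.resize(im[y0:y1,x0:x1,::-1],None,fx=s,fy=s,interpolation=cv2.INTER_CUBIC)
    cv2.imwrite(f"pics/{name}.png",o);print("scale",s,o.shape)
E
python3 - <<'E'
from h import *
im=np.load("pics/top0.npy")
crop("top",138,338,145,230,"c1",im)
hsv=cv2.cvtColor(im,cv2.COLOR_RGB2HSV)
def blobs(m,z):
    for c in cv2.findContours(m,cv2.RETR_EXTERNAL,cv2.CHAIN_APPROX_NONE)[0]:
        if cv2.contourArea(c)<80: continue
        P=np.array([ray("top",*p[0],z)[:2] for p in c],np.float32)*1000
        (cx,cy),(w,h),a=cv2.minAreaRect(P);b=cv2.minAreaRect(c);print(np.round(b[0],1),(round(cx,1),round(cy,1)),(round(w,1),round(h,1)),round(a,1))
m=cv2.inRange(hsv,(75,60,40),(100,255,255));m=cv2.morphologyEx(m,cv2.MORPH_CLOSE,np.ones((7,7)))
print("z53");blobs(m,.053);print("z45");blobs(m,.045)
E
```

```text
scale 4.0 (340, 800, 3)
z53
[259.1 198.5] (513.5, -162.0) (154.8, 60.0) 4.7
[186.6 179.6] (582.0, 72.3) (61.0, 157.1) 82.2
[157.  176.6] (594.6, 168.3) (62.0, 157.2) 82.2
[  4.5 168.5] (636.2, 663.4) (104.0, 28.8) 4.2
z45
[259.1 198.5] (514.8, -162.2) (155.6, 60.3) 4.7
[186.6 179.6] (583.7, 73.4) (61.4, 158.0) 82.2
[157.  176.6] (596.3, 170.0) (62.4, 158.1) 82.2
[  4.5 168.5] (638.2, 667.8) (104.6, 29.0) 4.2
```

View pics/c1.png

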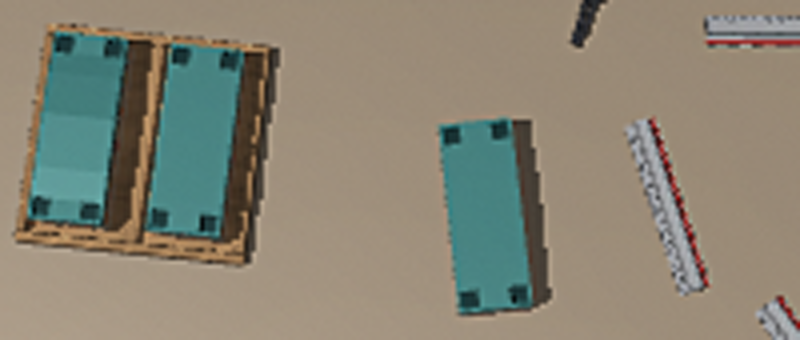

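The crop confirms the choice. The right-hand strip runs from (640,122) to (696,291), with its red line on the right edge, and it is the leftmost rule. The left lid (80,130) shows shaded bands, so it is probably bowed, while the right lid (195,140) is uniform. I'll cross-check the positions with the side camera and then fetch the rule.

Run:
```python
from h import *
im=np.load("pics/side0.npy");hsv=cv2.cvtColor(im,cv2.COLOR_RGB2HSV)
m=cv2.inRange(hsv,(75,60,40),(100,255,255));m=cv2.morphologyEx(m,cv2.MORPH_CLOSE,np.ones((3,3)))
for c in cv2.findContours(m,cv2.RETR_EXTERNAL,cv2.CHAIN_APPROX_NONE)[0]:
    if cv2.contourArea(c)<80: continue
    for z in(.045,.053):
        P=np.array([ray("side",*p[0],z)[:2] for p in c],np.float32)*1000
        print(z,np.round(np.ravel(cv2.minAreaRect(P)[0]),1),np.round(cv2.minAreaRect(P)[1],1),cv2.minAreaRect(P)[2])
q=np.array([(626,128),(655,118),(708,287),(684,295)])/4+(138-.4,145-.4)
P=np.array([ray("top",*p,.003) for p in q]);print(P.round(4).tolist(),P.mean(0).round(4))
f=(P[0]+P[1])/2;n=(P[2]+P[3])/2;d=f-n;print("len",np.linalg.norm(d),"w",np.linalg.norm(P[0]-P[1]),np.linalg.norm(P[2]-P[3]),"yaw",np.degrees(np.arctan2(d[1],d[0])))
# silver/red rule blob by code
im=np.load("pics/top0.npy");h=cv2.cvtColor(im,cv2.COLOR_RGB2LAB)
sub=im[170:225,285:320].astype(int);bg=np.median(sub.reshape(-1,3),0);mk=(np.abs(sub-bg).max(2)>28).astype(np.uint8)
cs=max(cv2.findContours(mk,cv2.RETR_EXTERNAL,cv2.CHAIN_APPROX_NONE)[0],key=cv2.contourArea)
W=np.array([ray("top",p[0][0]+285,p[0][1]+170,.003)[:2] for p in cs],np.float32)*1000;print(cv2.minAreaRect(W))
crop("side",200,330,150,285,"c2",np.load("pics/side0.npy"))
```

```text
0.045 [ 510.2 -164.7] [160.1  66. ] 4.935646057128906
0.053 [ 501.9 -175. ] [158.7  65.4] 4.93564510345459
0.045 [586.5  82.8] [ 70.4 160. ] 82.8357925415039
0.053 [577.6  70.3] [ 69.8 158.6] 82.83578491210938
0.045 [599.5 180.8] [ 75.9 159.9] 82.91864013671875
0.053 [590.4 167.5] [ 75.2 158.5] 82.91864776611328
0.045 [662.6 782.2] [145.1 151.8] 16.97423553466797
0.053 [653.  763.7] [143.8 150.5] 16.97417449951172
[[0.5928, -0.2841, 0.003], [0.6008, -0.3091, 0.003], [0.4556, -0.3465, 0.003], [0.4495, -0.3261, 0.003]] [ 0.5247 -0.3164  0.003 ]
len 0.14962384574641618 w 0.02623407993249254 0.021263275969990444 yaw 15.392937550437354
((525.23681640625, -315.48907470703125), (151.75497436523438, 27.98666763305664), 15.462502479553223)
scale 4.444444444444445 (600, 578, 3)
```

The measurements agree with the given sizes: rule 151 x 27 mm at (0.525,-0.316) with yaw 15.4°, and lids 157 x 61 mm. Next I fetch the rule.

Run:
```python
from h import *
q=down(np.radians(15.4+90));x,y=.5252,-.316
print(np.round(inverse_kinematics([x,y,.12],q),2))
gripper_to(.5,30)
move_to([x,y,.10],q)
line_to([x,y,.0048],vel=.1);print(read_wrist_force().round(1))
gripper_to(0,40);print(read_opening(),read_finger_force(),read_wrist_force().round(1))
line_to([x,y,.12],vel=.2);print(read_clock(),read_opening(),read_position(),read_wrist_force().round(2))
crop("top",215,345,145,240,"c3")
```

```text
[-0.54  0.46  1.75 -0.    0.93 -2.38]
[ 0.4 -1.3  0.6]
0.10199043942361286 40.76189339160919 [0.  1.2 6.4]
6.075 0.10455734898161954 [ 0.52450941 -0.31557459  0.11904912] [-0.56 -0.03 -1.09]
scale 6.153846153846154 (585, 800, 3)
```

View pics/c2.png

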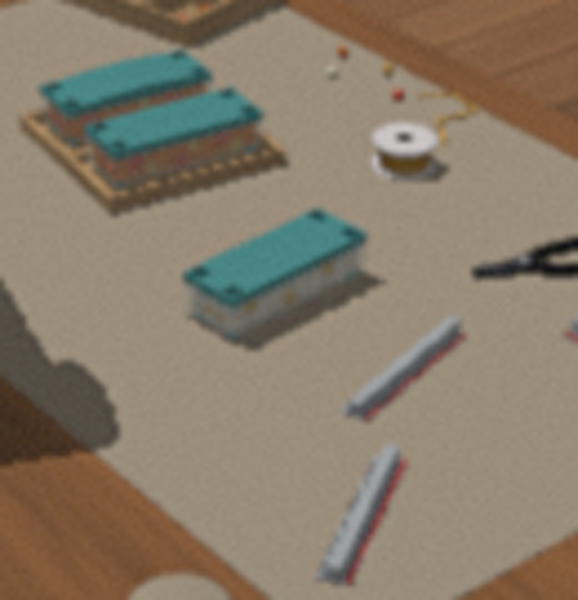

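The crop shows the cream and gold bead box and the flat right lid, and the rule is in hand (opening about 9 mm, load 1.1 N). I'll take it over the right lid and look once.

Run:
```python
from h import *
q=down(np.radians(-7.6+90));x,y=.5815,.0725
print(np.round(inverse_kinematics([x,y,.15],q),2))
move_to([x,y,.15],q)
line_to([x,y,.072],vel=.12);print(read_clock(),read_position(),read_wrist_force().round(2))
a=read_camera("top")[140:225,135:225];b=read_camera("side")[150:205,200:270]
f=lambda i,w,h:cv2.resize(i[:,:,::-1],(w,h),interpolation=cv2.INTER_CUBIC)
cv2.imwrite("pics/c4.png",np.hstack([f(a,424,400),f(b,376,295+0).copy() if 0 else cv2.copyMakeBorder(f(b,376,295),0,105,0,0,0)]))
print(proj("top",[x,y,.053]),proj("side",[x,y,.053]))
```

```text
[ 0.12  0.38  1.79 -0.    0.97 -1.32]
8.3833 [0.58200025 0.07237926 0.07246112] [ 1.11  0.75 -1.  ]
[186.44922022 179.62824252] [239.08254546 176.46683261]
```

View pics/c4.png

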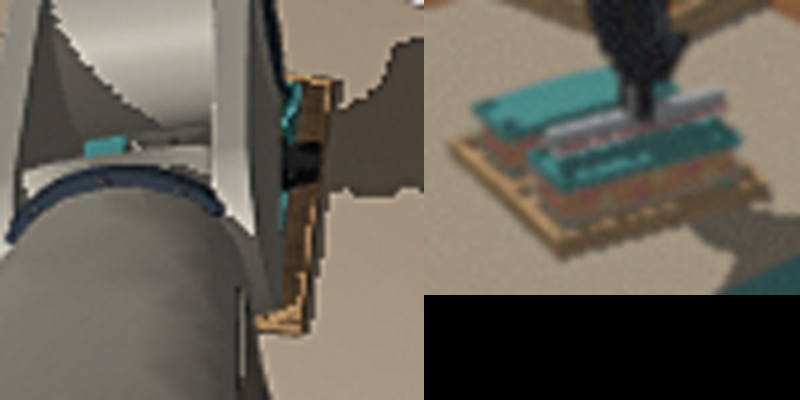

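The side view (right half) shows the rule level about 14 mm above the right lid and centred along it; the arm hides the lid from the top camera. I'll lower it, release it and press both ends, near end first.

Run:
```python
from h import *
x,y=.5815,.0725;a=np.radians(-7.6);u=np.array([np.cos(a),np.sin(a)])
line_to([x,y,.0605],vel=.08);z=.0605;f0=read_wrist_force()[2]
while z>.0555:
    z-=.0006;line_to([x,y,z],vel=.03)
    if read_wrist_force()[2]-f0>1.5: break
print("set",z,read_wrist_force().round(1))
gripper_to(.45);line_to([x,y,.12],vel=.2)
gripper_to(0,40)
def press(s):
    p=np.array([x,y])+s*.060*u
    line_to([*p,.10],vel=.2);line_to([*p,.0715],vel=.1)
    f0=read_wrist_force()[2];z=.0715
    while z>.056:
        z-=.0006;line_to([*p,z],vel=.03)
        f=read_wrist_force()[2]-f0
        if abs(f)>1: print(s,"z",round(read_position()[2],4),"f",round(f,1))
        if f>9: break
    sleep(.4);im=read_camera("side");print("hold",read_position(),read_wrist_force()[2]-f0)
    line_to([*p,.10],vel=.15);return im
A=press(-1);B=press(1)
q=read_ee_rot();move_to([.45,.0,.25],q)
print(read_clock())
C=read_camera("side");T=read_camera("top");np.save("pics/T5.npy",T)
f=lambda i:cv2.resize(i[150:205,200:270,::-1],(400,300),interpolation=cv2.INTER_CUBIC)
t=cv2.resize(T[145:220,135:235,::-1],(400,300),interpolation=cv2.INTER_CUBIC)
cv2.imwrite("pics/c5.png",np.vstack([np.hstack([f(A),f(B)]),np.hstack([f(C),t])]))
```

```text
set 0.058099999999999985 [-1.9 -0.2  5. ]
-1 z 0.0714 f -1.6
-1 z 0.069 f -1.1
-1 z 0.0684 f -1.9
-1 z 0.0681 f 2.3
-1 z 0.068 f 11.5
hold [0.52210322 0.08044287 0.06801781] 11.470204455880975
1 z 0.0681 f 2.5
1 z 0.0681 f 8.3
1 z 0.068 f 14.5
hold [0.64110764 0.0646224  0.06805693] 13.999753723836276
19.5417
```

View pics/c5.png

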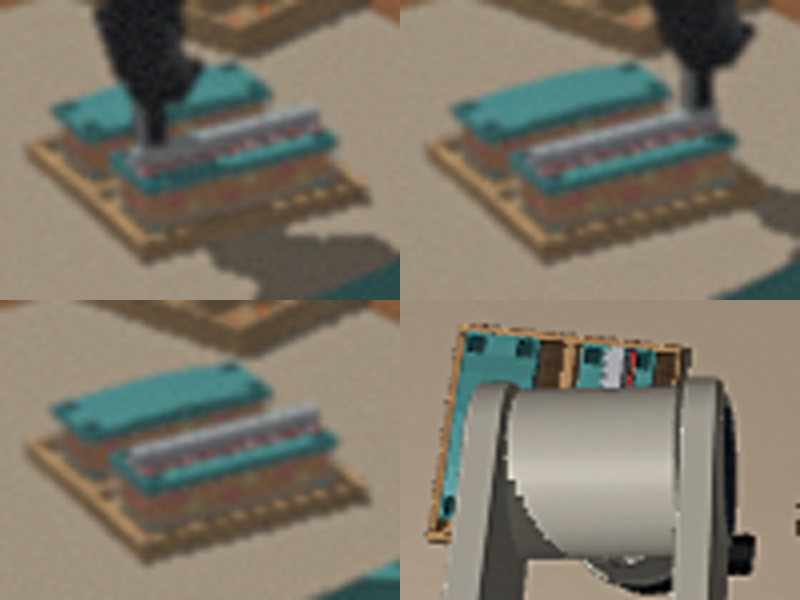

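Both ends met the finger at z = 68.0 mm (the expected 53 + 15) and held firm. The pictures show the rule lying level, so the right lid is sound and the left lid is the arched one. In the top view the rule is centred between the recesses. Now I lay the rule back and fetch the box.

Run:
```python
from h import *
x,y=.5815,.0725;qt=down(np.radians(-7.6+90))
gripper_to(.45);move_to([x,y,.11],qt);line_to([x,y,.0580],vel=.12)
gripper_to(0,40);print(read_opening());line_to([x,y,.15],vel=.2);print(read_wrist_force().round(1))
x,y=.5252,-.316
move_to([x,y,.13],down(np.radians(15.4+90)));line_to([x,y,.012],vel=.15)
f0=read_wrist_force()[2];z=.0085;line_to([x,y,z],vel=.05)
while z>.003:
    z-=.0006;line_to([x,y,z],vel=.03)
    if read_wrist_force()[2]-f0>1.5: break
print("set",z);gripper_to(.45);line_to([x,y,.12],vel=.2)
gripper_to(1.0)
x,y=.5145,-.1622
move_to([x,y,.12],down(np.radians(4.7+90)));line_to([x,y,.010],vel=.12);print("at",read_wrist_force().round(1),read_clock())
gripper_to(0,50);print(read_opening(),read_finger_force(),read_wrist_force().round(1),read_position())
line_to([x,y,.16],vel=.15);print(read_wrist_force().round(1),read_opening(),read_clock())
move_to([.5818,.0725,.16],qt);line_to([.5818,.0725,.075],vel=.12)
print(read_clock(),read_position(),read_wrist_force().round(1),read_torque().round(2))
T=read_camera("top");S=read_camera("side");np.save("pics/T6.npy",T);np.save("pics/S6.npy",S)
f=lambda i,w,h:cv2.resize(i[:,:,::-1],(w,h),interpolation=cv2.INTER_CUBIC)
cv2.imwrite("pics/c6.png",np.hstack([f(S[150:210,200:270],490,420),f(T[130:280,130:330],310,420)]))
```

```text
0.09832774663109882
[-0.6  0.1 -1.5]
set 0.007300000000000001
at [ 0.3 -0.4 -0.3] 28.9917
0.6953046359668777 52.6136514544487 [-0.3  0.9  6. ] [ 0.51501678 -0.16231625  0.01093144]
[ 0.  -0.2 -4.2] 0.6932530464225142 30.5
32.325 [0.58234832 0.07232305 0.07557503] [ 0.2 -0.3 -3.1] [-0.01 -0.03 -0.03]
```

View pics/c6.png

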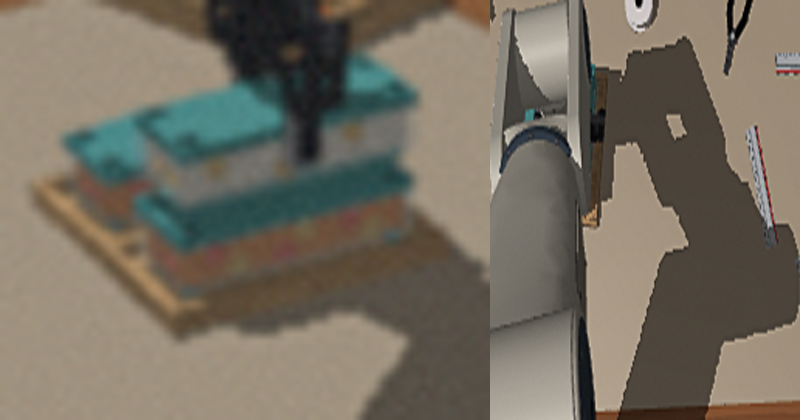

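The side view shows the pearl box held level over the right lid. The near corners are at about (185,160) on the box and (190,250) on the lid, the right corners at about (415,95) and (412,180). I'll check these against the projection.

Run:
```python
from h import *
a=np.radians(-7.6);u=np.array([np.cos(a),np.sin(a)]);v=np.array([-u[1],u[0]])
c=np.array([.5823,.0723])
for z,n in((.1096,"box"),(.053,"lid")):
  for s in((-1,-1),(1,-1),(-1,1),(1,1)):
    p=proj("side",[*(c+s[0]*.078*u+s[1]*.03*v),z]);print(n,s,((p-(200,150)+.5)*7).round(0))
p0=proj("side",[*c,.08]);
print("px/mm along u,v",(proj("side",[*(c+.01*u),.08])-p0)*.7,(proj("side",[*(c+.01*v),.08])-p0)*.7)
crop("side",216,264,154,190,"c7",np.load("pics/S6.npy"))
```

```text
box (-1, -1) [180. 153.]
box (1, -1) [419.  92.]
box (-1, 1) [133. 112.]
box (1, 1) [367.  54.]
lid (-1, -1) [184. 241.]
lid (1, -1) [418. 178.]
lid (-1, 1) [136. 199.]
lid (1, 1) [368. 139.]
px/mm along u,v [ 1.50049099 -0.3891269 ] [-0.81997693 -0.66557689]
scale 16.666666666666668 (600, 800, 3)
```

View pics/c7.png

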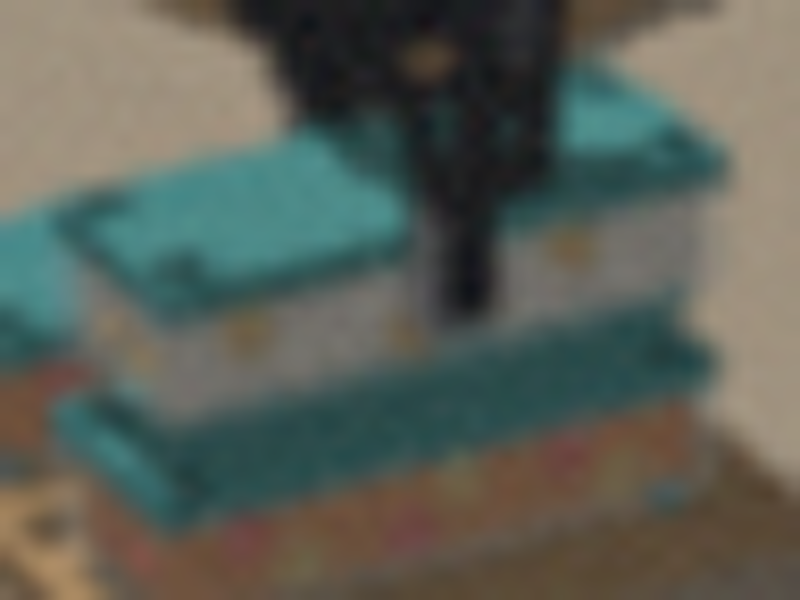

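The readings agree with the prediction to within about 2 mm, with the box possibly a little far along +x. I'll lower it while watching for contact: home is TCP ≈ 60 mm, and a foot resting on the lid gives ≈ 64 mm.

Run:
```python
from h import *
x,y=.5815,.0725
line_to([x,y,.067],vel=.08);f0=read_wrist_force();z=.067
while z>.0575:
    z-=.0006;line_to([x,y,z],vel=.03)
    f=read_wrist_force()-f0
    if np.linalg.norm(f)>1: print(round(z,4),read_position().round(4),f.round(1),read_torque().round(2))
    if f[2]>5: break
print(read_clock())
```

```text
0.0658 [0.5815 0.0725 0.0658] [ 0.2 -1.1  1. ] [-0.    0.03 -0.05]
0.0652 [0.5815 0.0725 0.0651] [1.3 0.4 0.7] [-0.01  0.   -0.02]
0.0646 [0.5814 0.0725 0.0645] [-0.6 -0.   0.9] [ 0.01  0.01 -0.01]
0.0616 [0.5815 0.0725 0.0616] [ 0.2 -1.   0.6] [-0.03 -0.07  0.04]
0.0604 [0.5816 0.0726 0.0604] [ 1.   1.  -0.5] [ 0.18 -0.02  0.08]
0.0598 [0.5816 0.0726 0.06  ] [-0.4  1.1  3.9] [0.15 0.03 0.03]
0.0592 [0.5816 0.0726 0.0599] [-2.5 -0.2 11.3] [0.08 0.36 0.07]
35.925
```

Contact came at 59.9 mm, so the feet are home. I'll release, back off and verify.

Run:
```python
from h import *
gripper_to(1.0);line_to([.5815,.0725,.16],vel=.15)
move_to([.30,-.25,.30],read_ee_rot())
T=read_camera("top");S=read_camera("side")
print(read_clock(),read_wrist_force().round(1))
f=lambda i,w,h:cv2.resize(i[:,:,::-1],(w,h),interpolation=cv2.INTER_CUBIC)
cv2.imwrite("pics/c8.png",np.vstack([f(T[130:250,85:325],800,400),cv2.copyMakeBorder(f(S[150:210,200:320],400,200),0,0,0,400,0)]))
hsv=cv2.cvtColor(T,cv2.COLOR_RGB2HSV)
m=cv2.inRange(hsv,(75,60,40),(100,255,255));m=cv2.morphologyEx(m,cv2.MORPH_CLOSE,np.ones((7,7)))
for c in cv2.findContours(m,cv2.RETR_EXTERNAL,cv2.CHAIN_APPROX_NONE)[0]:
    if cv2.contourArea(c)<300: continue
    for z in(.053,.094):print(z,cv2.minAreaRect(np.array([ray("top",*p[0],z)[:2] for p in c],np.float32)*1000))
```

```text
38.8833 [0.3 0.6 0.1]
0.053 ((587.4024047851562, 75.33779907226562), (65.197021484375, 167.12705993652344), 82.40532684326172)
0.094 ((578.5535888671875, 69.49772644042969), (63.36320114135742, 162.42628479003906), 82.40531921386719)
0.053 ((594.5661010742188, 168.3176727294922), (62.03067398071289, 157.19454956054688), 82.22529602050781)
0.094 ((585.515869140625, 159.86224365234375), (60.28590774536133, 152.77304077148438), 82.22530364990234)
```

View pics/c8.png

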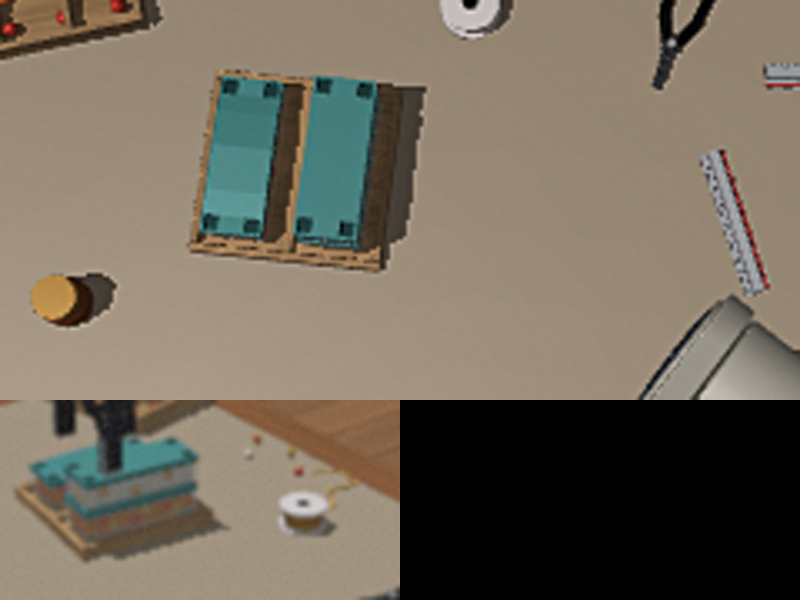

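The picture shows the box square on the right lid at (338,163). The rule lies flat on the bench at (733,222), the jar (55,300), spool and pliers have not moved, and the gripper is clear. Handing in.

```bash
python3 -c "
from cell import *
print(hand_in(),read_clock())"
```

```text
the job is handed in; nothing more can be done
the job is handed in; nothing more can be done
```

Job handed in at about 39 s: the rule did not rock on the right lid, so it is sound (the left is visibly bowed); the rule is back flat on the bench, and the pearl box is stacked on the right lid at the height that means its feet are home.

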